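# Make room on the cutlery stand and hang the caddy

### The arm

A 6-joint arm with a two-finger parallel gripper is mounted at the origin on the work surface. World frame = base frame: x ahead of the robot, y to its left, z up, the work surface at z = 0. Lengths are in m, angles in rad, forces in N, time in s.
With the tool pointing down it reaches from about 0.275 to 0.75 m from the base axis. Payload 10.2 kg.
Tool frame: the origin (TCP) lies between the finger pads; the fingertips stand 17 mm ahead of it and the grasp point (between the pads) lies 2 mm behind it; z points along the fingers, y is the line along which they close (so a half turn about z gives the same grasp; the last joint's range is limited). The gripper opens to 85 mm and grips with 20 to 120 N. Pads are 22 mm wide; open, the fingers measure 114 mm over their backs; the gripper's body (76 mm by 85 mm) begins 54 mm behind the grasp point. The pads swing forward as they close: fully open they stand 13 mm farther back than shut.
Start: joints at [-1.549, 0.313, 1.498, -0, 1.331, -0.223], TCP at [0.127, -0.509, 0.248] pointing down, gripper open.
Joint ranges: [-2.94, 2.94], [-0.97, 2.17], [0.19, 2.56], [-1.23, 4.37], [0.02, 3.11], [-2.88, 2.88]. Speed limits (rad/s): [2.39, 2.39, 3.01, 3.14, 3.14, 3.14].

### API

Orientations are given as a unit quaternion [x, y, z, w].
In Python, from bench import manip, optics, job gives the robot as it stands.
- The arm moves only by the tool arm_command, never from a script. Its argument "motion" is a list that holds one entry, the list of rows, each a list of 7 numbers: the shift along the tool's x, y, z in mm, then the turn, a rotation vector about the tool's x, y, z in degrees, then the finger opening in mm, from 0 to 85.4. In form: [[[dx, dy, dz, wx, wy, wz, fingers], ...]]. A call has 1 to 8 rows; each row shifts and turns the commanded pose from where the row before left it, along the tool's axes as they then stand; what a row does not reach is not made up. A row lasts 1/10 s, in which the tool goes at most 50 mm and 8.59 degrees, less where a joint would pass 70% of its speed; a pose out of reach is approached as far as the arm can. A call is refused whole if a number of a shift passes 50 or a number of a turn 8.59, either way. A call with a gripper value outside its range is refused whole. The fingers move at their own pace and stop on an object; "squeeze" is the grip in N (left out, the last holds). Time passes only in rows, so rows that do not move let the fingers close. It gives the time, the measured TCP pose, the force, the opening and the grip force at its end, in the units of the state.
- manip.get_obs(): the state, without advancing time (a new reading comes with each control period).
- optics.get_image(name): name is "scene" or "top" or "wrist"; returns (picture, depth): 384x512x3 uint8, red, green, blue; 384x512 float32, m along the optical axis (not along the pixel's ray), 0 where there is no reading.
- optics.calibration(name): a dict with "fx", "fy", "cx", "cy" (pixels), "R" (3x3) and "t" (3): a world point X has camera coordinates R X + t. Camera axes: x right, y down, z forward; pixel columns grow to the right and rows downward; lengths in m; the calibration is good to about 2 mm. A picture is of the moment at which its call begins: read the wrist's pose just before it. calibration takes no time and is no camera call; for the wrist camera it gives the pose at the moment of the call.
- job.sign_off(): hands the job in; it is judged then, once.
The state is a dict: "time": time; "joint_positions": joint angles; "joint_vel": joint speeds; "effort": joint torques, N m; "tool_pos": TCP position; "tcp_rot": TCP orientation; "ft_force": force on the tool from outside, world axes, zero at the start; "ft_torque": the same for the moment, N m; "width": finger opening in m; "grasp_force": force on a finger pad.
Only numpy, scipy, OpenCV 4.12 (cv2) and the standard library are available. Lean on these libraries where they do the work, as an engineer would, in place of code of your own. Each camera call takes 0.05 s, during which the arm holds its last target. There are 200 camera calls.

### The job

On the cutlery stand, squeeze the divider's release lever, slide the divider over to the last notch, the one nearest the fixed cutlery pocket, and let go so that it locks there. Then slide the loose caddy's open C-hook sideways onto the rail in the bay you have freed and let it down, so that the caddy hangs upright and square on the rail. Leave the bowl, the cup and the jar where they are.

Things in the scene. Friction and masses are not known exactly. Their poses are not given: they have to be found in the camera images.
- stand: Fixed metal cutlery stand, dark base plate 210 x 320 x 8 mm. Origin on the counter straight below the middle of its rail; x points away from the robot, y along the rail, z up; yaw varies. The rail, which caddies hang from, is a steel rod of diameter 8 mm along y at x = 0, z = 150 mm, between end uprights (30 x 6 mm, top z = 158) at y = -150 and +150 mm.
- bay (a point): On the rail's centre line in the middle of the bay to fill, at stand (0, 75, 150) mm: once the divider is in its last notch this bay is free from its blade (stand y = 2) to the upright's inner face (y = 147). The caddy (70 mm wide) hangs on the robot's side (-x) of the rail, its hook reaching over the rail.
- back_bar (a point): Upper front edge of the flat bar below the rail (stand x -12 to -4, z 55 to 75 mm, whole length), for hung caddies to lean back against.
- pocket (a point): Centre of the rim of the fixed cutlery pocket, part of the stand, with cutlery in it: stand x -76 to -20, y -141 to -35, z 34 to 124 mm; the cutlery rises to z = 140.
- last_notch (a point): Mouth of the last notch, at stand (76, 0, 83) mm, in the dark toothed comb on the low beam behind the rail (beam x 62 to 104, top z 70; comb top z 83 mm). Three notches 10 mm wide, at stand y = +90 (first, where the divider starts), +45 and 0 mm (last, nearest the fixed pocket).
- divider (a joint): Position of the sliding divider, m: 0 = first notch (start), 0.045 = middle, 0.090 = last notch; it grows towards the stand's -y and stops at 0.092. Unlocked it slides with about 2 N; locked it has 1.5 mm of play each way.
- blade (a point): Middle of the divider blade's top edge. The blade is a steel plate 4 mm thick, 60 mm deep (stand x -80 to -20), z 14 to 110 mm, carried by a bar under the rail; stand y = 90 mm minus the divider's joint value.
- lever (a joint): Squeeze of the divider's release lever, m: 0 = let out, 0.008 = fully squeezed; from 0.006 its pawl is clear of the comb. A spring pushes it out with 3 N, 8 N when fully squeezed. Let out between notches, the pawl rides on the comb and drops into the next notch it meets.
- lever_grip (a point): On the divider, midway between the outer faces of its two upright black grip plates when squeezed: stand x = 92, z = 145 mm. Plates 32 mm wide along y, top z = 165, free down to z = 105 mm. Far plate is fixed to the divider (outer face x = 110); near plate is the lever (outer face x = 66, squeezed 74), moving along +x. Pinch both along the stand's x: 44 mm overall, 36 mm squeezed.
- caddy: Loose open metal caddy, 0.14 to 0.28 kg, upright on the counter: box 50 (x) x 70 (y) x 85 (z) mm, origin at the centre of its underside. Behind its +x face is an open C-hook of steel strip, 26 mm wide along y, 4 mm thick, gap towards +x. Inside of the hook: x 27 to 48, z 92 to 120 mm.
- hook_gap (a point): Centre of the hook's gap, at caddy (50, 0, 100) mm. It is 16 mm high: from the lower arm (top face z = 92, out to x = 53) to the lower end of the lip (x 48 to 52, z = 108) that hangs from the top arm. With the rail inside at caddy x 32 to 44 it is past the lip; the caddy can then go down 16 mm until the top arm rests on the rail.
- caddy_hook (a point): Where the rail's centre line lies in the hook when the caddy hangs: caddy (41.5, 0, 116) mm, under the top arm and against the lip. The caddy's underside is then about 34 mm above the counter and it leans some 0.05 rad, its back on the back bar.
- caddy_tab (a point): Centre of the grip tab on top of the hook, at caddy (33, 0, 145) mm: an upright plate 10 mm thick along x, 28 mm wide along y, from z = 124 (top of the hook) to z = 165 mm; pinch it from above along the caddy's x.
- bowl: Bystander: white bowl, 110 mm across, 55 mm high, origin under its centre.
- cup: Bystander: white cup, 72 mm across, 85 mm high, origin under its centre.
- jar: Bystander: closed glass jar with a metal lid, 58 mm across, 85 mm high, origin under its centre.
Not all that is in view belongs to the job. Of the things shaped like the caddy, the metal one is meant.

How it is judged:
By the outcome, as a careful person would: the job done as asked, in the order asked, and still so for the second after the job is handed in, with the robot touching nothing.
It also fails if it takes over 56 s, if anything falls off the work surface, if the arm or the gripper's body presses on something with over 40 N, if the wrist force passes 120 N, or if a joint passes its speed limit or range.

## Working session

There is one attempt and no reset: what is moved stays moved. The work goes in short steps, Python scripts to look and compute and a tool call to move; the robot and the scene stay as the last step left them, time stands still between calls to the robot, and variables do not carry over. Pictures are saved under pics/ and viewed, at most 10 in all, crops included, and the job is handed in when it is done.

Besides the shell and the picture viewer there is one more tool, called after "Request:" by a JSON object that holds its "fn" and its "kwargs", one argument or row to a line. arm_command: Moves the arm, as the interface text tells. Its arguments: {"type":"object","properties":{"motion":{"type":"array"},"squeeze":{"type":"number"}},"required":["motion"]}

```bash
mkdir -p pics
cat > h.py <<'E'
import numpy as np, cv2
from bench import manip, optics, job
from scipy.spatial.transform import Rotation as Ro
def grab(n):
    c=optics.calibration(n); im,d=optics.get_image(n)
    np.savez(f'{n}.npz',im=im,d=d,**{k:np.array(c[k]) for k in c}); return im,d,c
def load(n): z=np.load(f'{n}.npz'); return z['im'],z['d'],z
def cloud(d,c):
    v,u=np.mgrid[:d.shape[0],:d.shape[1]]
    P=np.stack([(u-c['cx'])/c['fx']*d,(v-c['cy'])/c['fy']*d,d],-1)
    return (P-np.array(c['t']))@np.array(c['R'])
def proj(X,c):
    q=np.array(c['R'])@np.array(X)+np.array(c['t']); return q[0]/q[2]*c['fx']+c['cx'],q[1]/q[2]*c['fy']+c['cy']
E
python3 - <<'E'
from h import *
print({k:np.round(v,4) if not isinstance(v,str) else v for k,v in manip.get_obs().items()})
a=grab('scene');b=grab('top')
for n,(im,d,c) in zip(['scene','top'],[a,b]):
    cv2.imwrite(f'pics/{n}.png',cv2.resize(im[...,::-1],(800,600))); print(n,np.round(-np.array(c['R']).T@np.array(c['t']),3),c['fx'])
E
```

```text
{'time': np.float64(0.0), 'joint_positions': array([-1.5494,  0.3135,  1.4985, -0.    ,  1.331 , -0.2234]), 'joint_vel': array([ 0.0002,  0.0012, -0.0016,  0.0001, -0.    ,  0.0007]), 'effort': array([-5.00000e-04, -4.12265e+01, -2.59744e+01, -3.00000e-04,
        4.10000e-03, -0.00000e+00]), 'tool_pos': array([ 0.1272, -0.5091,  0.2477]), 'tcp_rot': array([ 9.925e-01,  1.221e-01,  1.000e-04, -7.000e-04]), 'ft_force': array([ 0.3527, -0.3407,  0.709 ]), 'ft_torque': array([-0.0353,  0.0474, -0.0005]), 'grasp_force': np.float64(0.0), 'width': np.float64(0.0855)}
scene [ 1.195 -0.291  0.644] 408.09689066622343
top [ 0.431 -0.004  1.307] 453.33498721364657
```

View pics/scene.png

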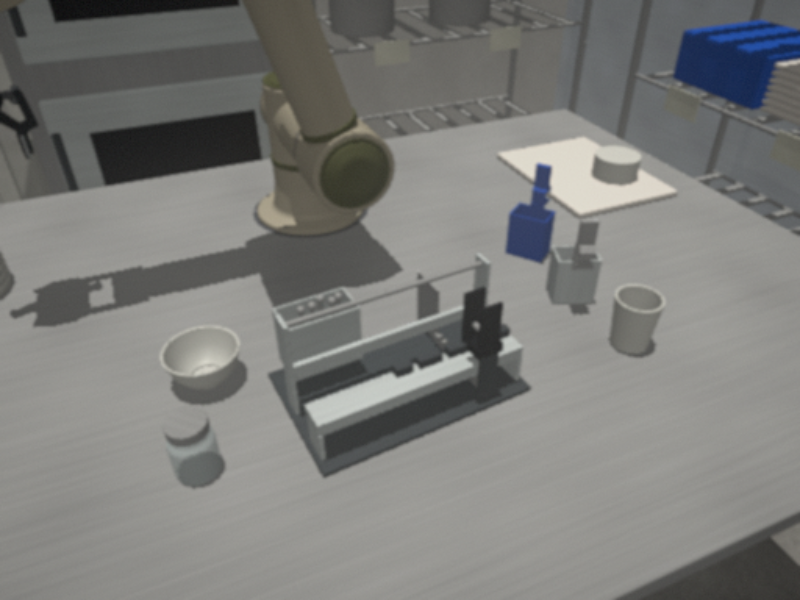

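View pics/top.png

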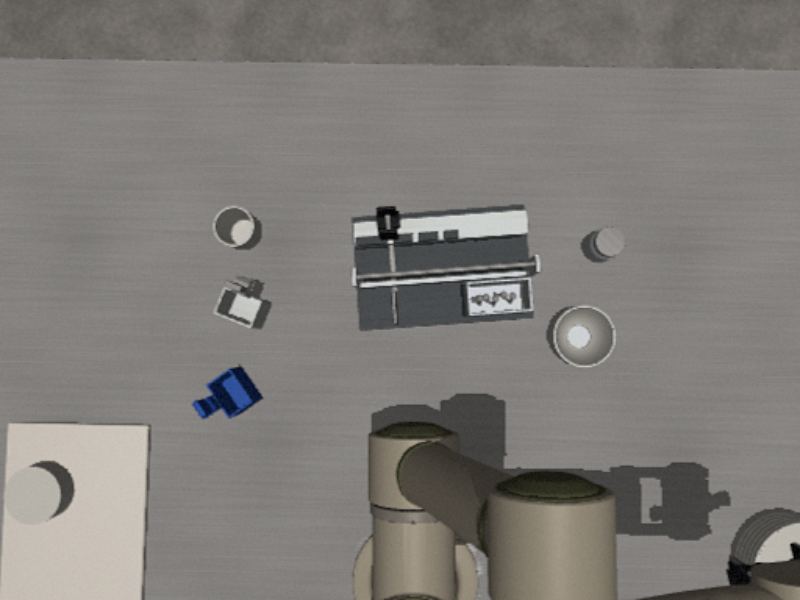

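The scene view shows the stand with the divider at (482,325), plus two caddy-shaped things: a blue one at (530,225) and a bare-metal one at (575,270). In the top view these are at (235,392) and (243,303). The grey metal one fits the description and the blue one is a decoy. I'll confirm with an enlarged crop and measure the poses.

```bash
cat > m.py <<'E'
from h import *
im,d,c=load('top'); P=cloud(d,c); 
s=512/800
def reg(u0,u1,v0,v1): return np.s_[int(v0*s):int(v1*s),int(u0*s):int(u1*s)]
r=reg(340,550,190,340); Q=P[r].reshape(-1,3)
print('counter z',np.median(P[reg(280,340,100,180)][...,2]))
# base plate + stand footprint: z>4mm
m=(P[r][...,2]>0.005)
rail=Q[(Q[:,2]>0.140)&(Q[:,2]<0.153)]
V=im[r].astype(int).max(-1)
dark=(V<75)
print('rail n',len(rail))
vx,vy,x0,y0=cv2.fitLine(rail[:,:2].astype(np.float32),cv2.DIST_HUBER,0,.001,.001).ravel()
print('rail fit',vx,vy,x0,y0,'yaw',np.degrees(np.arctan2(-vx*np.sign(vy),abs(vy))), rail[:,1].min(),rail[:,1].max())
up=Q[(Q[:,2]>0.152)];
for sgn in(1,-1):
    k=up[(sgn*(up[:,1]-y0)>0.1)]; print('upright',len(k),k.mean(0) if len(k) else 0)
rr=reg(205,275,270,335); K=P[rr].reshape(-1,3)
for lo,hi in((.078,.095),(.118,.135),(.155,.175)):
    k=K[(K[:,2]>lo)&(K[:,2]<hi)]
    if len(k): print('caddy',lo,len(k),k.mean(0).round(4),[np.round(x,3) for x in cv2.minAreaRect((k[:,:2]*1000).astype(np.float32))])
for n,(u0,u1,v0,v1) in dict(cad=(190,280,260,340),st=(340,550,190,340)).items():
    pass
a=cv2.resize(im[reg(190,280,260,430)],(318,600),interpolation=cv2.INTER_CUBIC); b=cv2.resize(im[reg(340,550,190,340)],(480,343),interpolation=cv2.INTER_CUBIC)
o=np.zeros((600,800,3),np.uint8); o[:,:318]=a; o[:343,320:]=b
cv2.imwrite('pics/crop1.png',o[...,::-1])
E
python3 m.py
```

```text
counter z 0.00022245347826892133
rail n 198
rail fit 0.07461636 -0.9972123 0.5437432 0.0076143574 yaw 4.27918 -0.1910921574702841 0.10857740848406815
upright 5 [0.53415085 0.10789279 0.15530001]
upright 118 [ 0.55827181 -0.15676108  0.15567254]
caddy 0.078 138 [0.4875 0.3103 0.0858] [array([496.256, 308.521]), array([71.278, 77.774]), np.float64(68.793)]
caddy 0.118 66 [0.5205 0.2979 0.1232] [array([518.265, 299.642]), array([27.209, 27.752]), np.float64(68.957)]
caddy 0.155 47 [0.5139 0.3006 0.1648] [array([514.347, 301.27 ]), array([27.369,  9.754]), np.float64(69.03)]
```

View pics/crop1.png

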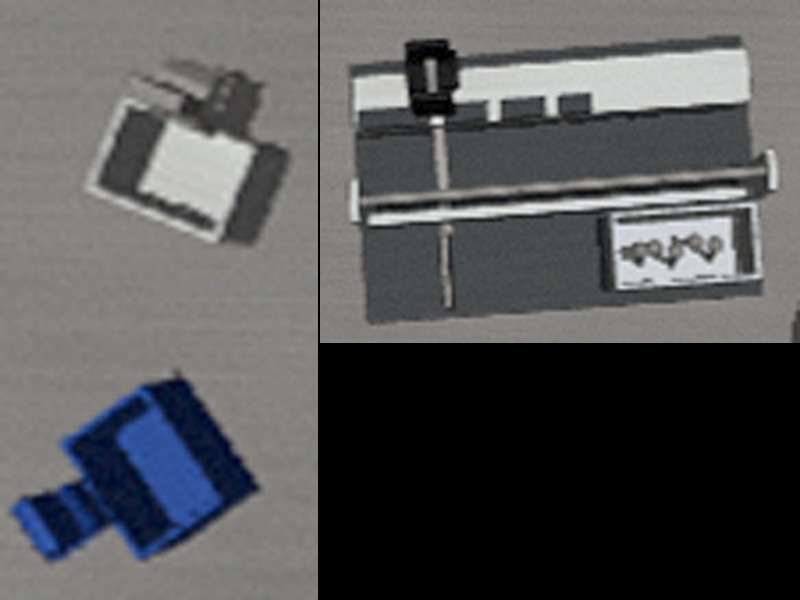

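The crop confirms it: the grey metal caddy is at (190,160), tab and hook to its upper right, and the blue one below is the decoy. Now I'll refine the stand pose and check it against known features.

```bash
cat > m2.py <<'E'
from h import *
im,d,c=load('top'); P=cloud(d,c)
yaw=np.radians(4.28); O=np.array([.5474,-.0412])
R=np.array([[np.cos(yaw),-np.sin(yaw)],[np.sin(yaw),np.cos(yaw)]])
r=np.s_[115:225,205:360]; Q=P[r].reshape(-1,3); S=np.c_[((Q[:,:2]-O)@R)*1000,Q[:,2]*1000]
def show(n,k): k=S[k]; print(n,len(k),'x',np.percentile(k[:,0],[1,50,99]).round(1),'y',np.percentile(k[:,1],[1,50,99]).round(1),'z',np.median(k[:,2]).round(1)) if len(k) else print(n,0)
x,y,z=S.T
show('rail',(z>147)&(z<156)&(abs(y)<140)&(abs(x)<20))
show('up+',(z>152)&(y>141)); show('up-',(z>152)&(y<-143))
show('grip',(z>158)&(x>40)); show('blade',(z>104)&(z<115)&(x<-15)&(y>60))
show('beam',(z>66)&(z<74)&(x>50)&(y<60)); show('base',(z>4)&(z<12)); show('pocket',(z>118)&(z<128)&(x<-15)&(y<-20))
show('bar',(z>70)&(z<79)&(x<10)&(x>-25))
E
python3 m2.py
```

```text
rail 283 x [-5.5  0.1  5.8] y [-137.3    1.4  137.5] z 152.9
up+ 29 x [-16.1  -5.2  12.4] y [144.5 147.1 150.2] z 158.2
up- 40 x [-11.7   3.1  16.1] y [-155.1 -150.7 -143.9] z 156.7
grip 72 x [ 64.5  86.3 108.4] y [ 74.   89.5 105.1] z 164.6
blade 38 x [-78.  -51.1 -17.1] y [ 84.9  87.  148.3] z 110.4
beam 925 x [ 62.7  86.6 105.6] y [-151.2  -56.8   57.2] z 70.4
base 4621 x [-125.6   11.9  174.1] y [-208.8   15.3  209.4] z 7.7
pocket 144 x [-74.1 -44.9 -17.5] y [-144.   -95.1  -37.6] z 123.9
bar 319 x [-20.7  -8.   -0.8] y [-148.7   -3.8  144.1] z 75.4
```

Request:
{"fn": "arm_command", "kwargs": {
  "motion": [
    [[0,0,0,0,0,-8.5,85],[0,0,0,0,0,-8.5,85],[0,0,0,0,0,-8.5,85],[0,0,0,0,0,-8.5,85],[0,0,0,0,0,-8.5,85],[0,0,0,0,0,-8.5,85],[0,0,0,0,0,-8.5,85],[0,0,0,0,0,-8.5,85]]
  ],
  "squeeze": 40
}}

```text
time: 0.9
tool_pos: [0.1272, -0.5092, 0.2479]
tcp_rot: [0.753, 0.659, 0.0, -0.0]
ft_force: [0.4, 0.4, 1.6]
width: 0.0852
grasp_force: 0.0
```

Request:
{"fn": "arm_command", "kwargs": {
  "motion": [
    [[0,0,0,0,0,-6,85],[0,0,0,0,0,-5.9,85],[33,34,0,0,0,0,85],[33,34,0,0,0,0,85],[33,34,0,0,0,0,85],[33,34,0,0,0,0,85],[33,34,0,0,0,0,85],[33,34,0,0,0,0,85]]
  ]
}}

```text
time: 1.7
tool_pos: [0.318, -0.2961, 0.2482]
tcp_rot: [0.683, 0.731, 0.0, -0.0]
ft_force: [0.3, -0.8, 0.2]
width: 0.0846
grasp_force: 0.0
```

Request:
{"fn": "arm_command", "kwargs": {
  "motion": [
    [[33,34,0,0,0,0,85],[33,34,0,0,0,0,85],[33,34,0,0,0,0,85],[33,34,0,0,0,0,85],[33,34,0,0,0,0,85],[33,34,0,0,0,0,85],[30,34,0,0,0,0,85],[0,0,0,0,0,0,85]]
  ]
}}

```text
time: 2.5
tool_pos: [0.541, -0.0505, 0.2474]
tcp_rot: [0.681, 0.733, 0.0, -0.001]
ft_force: [0.4, -0.9, 0.2]
width: 0.085
grasp_force: 0.0
```

```bash
cat >> h.py <<'E'
O=np.array([.5476,-.0432]); YAW=np.radians(4.28)
def W(x,y): return O+np.array([[np.cos(YAW),-np.sin(YAW)],[np.sin(YAW),np.cos(YAW)]])@np.array([x,y])/1000
def togo(p,yawx):
    "shift (tool mm) and turn (tool deg) to TCP p with tool x at world angle yawx, tool down"
    o=manip.get_obs(); A=Ro.from_quat(o['tcp_rot']); x=np.array([np.cos(yawx),np.sin(yawx),0]);z=np.array([0,0,-1.])
    B=Ro.from_matrix(np.c_[x,np.cross(z,x),z])
    print('shift in present axes',(A.inv().apply(np.array(p)-o['tool_pos'])*1000).round(1),'in target axes',(B.inv().apply(np.array(p)-o['tool_pos'])*1000).round(1),'turn',np.degrees((A.inv()*B).as_rotvec()).round(2))
    print('t',o['time'],'q',o['joint_positions'].round(3),'F',o['ft_force'].round(1),'w',o['width'])
E
python3 - <<'E'
from h import *
togo([*W(92,90),.143],YAW+np.pi/2)
im,d,c=grab('wrist'); cv2.imwrite('pics/w1.png',im[...,::-1])
for p in ((66,90,165),(110,90,165),(0,150,158)): print(np.round(proj([*W(*p[:2]),p[2]/1000],c),0))
E
```

```text
shift in present axes [ 96.8  99.  104.5] in target axes [ 96.8  99.2 104.4] turn [-0.02 -0.07 -0.08]
t 2.5 q [-3.090e-01  3.540e-01  1.443e+00  1.000e-03  1.345e+00 -3.830e-01] F [ 0.4 -0.9  0.2] w 0.08500393436141149
[365.  67.]
[433.  67.]
[264. -37.]
```

Request:
{"fn": "arm_command", "kwargs": {
  "motion": [
    [[32,33,0,0,0,0,85],[32,33,0,0,0,0,85],[33,33,0,0,0,0,85],[0,0,20,0,0,0,85],[0,0,0,0,0,0,85]]
  ]
}}

```text
time: 3.05
tool_pos: [0.6301, 0.0492, 0.2253]
tcp_rot: [0.682, 0.731, -0.002, -0.002]
ft_force: [-0.3, -0.7, 0.5]
width: 0.0848
grasp_force: 0.0
```

Run:
```python
from h import *
togo([*W(92,90),.143],YAW+np.pi/2)
im,d,c=grab('wrist'); cv2.imwrite('pics/w1.png',im[...,::-1])
for p in ((66,90,165),(110,90,165)): print(np.round(proj([*W(*p[:2]),p[2]/1000],c),0))
```

```text
shift in present axes [ 4.   3.2 82.3] in target axes [ 4.   2.8 82.3] turn [-0.32 -0.04 -0.34]
t 3.05 q [-0.107  0.572  1.171 -0.     1.404 -0.176] F [-0.3 -0.7  0.5] w 0.08476204359170482
[218. 214.]
[284. 214.]
```

View pics/w1.png

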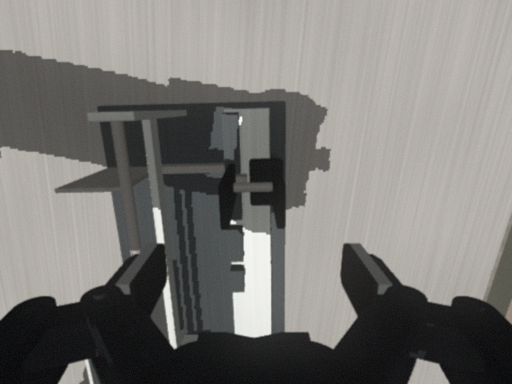

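The wrist view shows the two black plates between columns 220 and 285, rows 160–225, with the fingers straddling them. The rows need checking against depth.

Run:
```python
from h import *
im,d,c=load('wrist'); P=cloud(d,c); Q=P.reshape(-1,3); v,u=np.mgrid[:384,:512]
S=np.c_[((Q[:,:2]-O)@np.array([[np.cos(YAW),-np.sin(YAW)],[np.sin(YAW),np.cos(YAW)]]))*1000,Q[:,2]*1000]
uu,vv=u.ravel(),v.ravel()
def show(n,k): print(n,k.sum(),*[np.percentile(S[k,i],[2,50,98]).round(1) for i in range(3)],'uv',np.median(uu[k]),np.percentile(vv[k],[2,98]))
x,y,z=S.T; g=(vv<240)
show('grip',g&(z>155)&(z<175)&(x>50)&(x<130)&(y>40))
show('rail',g&(z>147)&(z<156)&(abs(x)<15)&(y>30)&(y<140))
show('up',g&(z>156)&(z<165)&(abs(x)<25)&(y>130))
show('blade',g&(z>105)&(z<115)&(x<-15)&(x>-85)&(y>60)&(y<130))
```

```text
grip 952 [ 67.   72.8 110.4] [ 79.7  96.  110.5] [156.5 164.3 165.7] uv 229.0 [182. 228.]
rail 1290 [-2.6  2.   4.8] [ 67.7 105.7 138.7] [148.9 152.8 154.4] uv 126.0 [138. 237.]
up 460 [-14.5  -0.3  14.2] [149.9 152.9 155.4] [156.3 157.5 159. ] uv 110.0 [112. 121.]
blade 366 [-77.1 -51.3 -24.1] [89.9 92.6 94.3] [105.3 109.2 110.6] uv 87.0 [186. 192.]
```

Request:
{"fn": "arm_command", "kwargs": {
  "motion": [
    [[6,3.5,20,0,0,-0.3,85],[0,0,30,0,0,0,85],[0,0,32,0,0,0,85],[0,0,0,0,0,0,85],[0,0,0,0,0,0,85]]
  ]
}}

```text
time: 3.6
tool_pos: [0.6344, 0.0546, 0.1481]
tcp_rot: [0.681, 0.732, 0.0, 0.0]
ft_force: [-0.4, -0.8, 1.2]
width: 0.0848
grasp_force: 0.0
```

```bash
sed -i 's/^O=.*; YAW/O=np.array([.5481,-.0412]); YAW/' h.py
python3 - <<'E'
from h import *
togo([*W(92,90),.143],YAW+np.pi/2)
E
```

```text
shift in present axes [ 0.9 -1.3  5. ] in target axes [ 0.9 -1.3  5.1] turn [ 0.07  0.02 -0.13]
t 3.6 q [-0.098  0.642  1.261 -0.     1.237 -0.17 ] F [-0.4 -0.8  1.2] w 0.08484501580877163
```

Request:
{"fn": "arm_command", "kwargs": {
  "motion": [
    [[1,-1,3,0,0,0,60],[0,0,0,0,0,0,40],[0,0,0,0,0,0,30],[0,0,0,0,0,0,30],[0,0,0,0,0,0,30],[0,0,0,0,0,0,30],[0,0,0,0,0,0,30]]
  ],
  "squeeze": 40
}}

```text
time: 4.3
tool_pos: [0.6331, 0.0565, 0.1444]
tcp_rot: [0.68, 0.733, -0.0, 0.0]
ft_force: [-5.0, -0.8, 5.8]
width: 0.0344
grasp_force: 40.2
```

Request:
{"fn": "arm_command", "kwargs": {
  "motion": [
    [[-8,0,0,0,0,0,30],[-14,0,0,0,0,0,30],[-14,0,0,0,0,0,30],[-14,0,0,0,0,0,30],[-14,0,0,0,0,0,30],[-14,0,0,0,0,0,30],[-8,0,0,0,0,0,30],[0,0,0,0,0,0,30]]
  ]
}}

```text
time: 5.1
tool_pos: [0.6412, -0.0311, 0.1445]
tcp_rot: [0.681, 0.732, 0.001, 0.002]
ft_force: [9.7, -1.1, 4.2]
width: 0.0347
grasp_force: 44.3
```

Run:
```python
from h import *
togo([*W(92,0),.143],YAW+np.pi/2)
```

```text
shift in present axes [-3.1 -1.5  1.5] in target axes [-3.1 -1.5  1.5] turn [ 0.3  0.1 -0.1]
t 5.1 q [-0.231  0.654  1.25  -0.     1.232 -0.303] F [ 9.7 -1.1  4.2] w 0.03471522091244218
```

Request:
{"fn": "arm_command", "kwargs": {
  "motion": [
    [[-2.5,1,0,0,0,0,30],[0,0,0,0,0,0,30],[0,0,0,0,0,0,30]]
  ]
}}

```text
time: 5.4
tool_pos: [0.6414, -0.0327, 0.1444]
tcp_rot: [0.68, 0.733, 0.0, 0.001]
ft_force: [1.2, -1.6, 6.5]
width: 0.0347
grasp_force: 42.0
```

Request:
{"fn": "arm_command", "kwargs": {
  "motion": [
    [[-0.7,0,0,0,0,0,30],[0,0,0,0,0,0,30],[0,0,0,0,0,0,38],[0,0,0,0,0,0,42],[0,0,0,0,0,0,46],[0,0,0,0,0,0,52],[0,0,0,0,0,0,70],[0,0,0,0,0,0,85]]
  ]
}}

```text
time: 6.2
tool_pos: [0.641, -0.0324, 0.1434]
tcp_rot: [0.681, 0.733, 0.0, 0.0]
ft_force: [0.4, 0.6, -0.2]
width: 0.0787
grasp_force: 0.0
```

Request:
{"fn": "arm_command", "kwargs": {
  "motion": [
    [[0,0,-40,0,0,0,85],[0,0,-45,0,0,0,85],[-20,0,-40,0,0,0,85],[-20,0,0,0,0,0,85],[0,0,0,0,0,0,85]]
  ]
}}

```text
time: 6.7
tool_pos: [0.6439, -0.0745, 0.2687]
tcp_rot: [0.681, 0.732, 0.0, 0.001]
ft_force: [-0.3, -0.4, -0.8]
width: 0.0851
grasp_force: 0.0
```

```bash
cat > chk.py <<'E'
from h import *
import sys
im,d,c=grab('wrist'); cv2.imwrite(f'pics/{sys.argv[1]}.png',im[...,::-1])
Q=cloud(d,c).reshape(-1,3); v,u=np.mgrid[:384,:512]
S=np.c_[((Q[:,:2]-O)@np.array([[np.cos(YAW),-np.sin(YAW)],[np.sin(YAW),np.cos(YAW)]]))*1000,Q[:,2]*1000]
def show(n,k):
    if k.sum(): print(n,k.sum(),*[np.percentile(S[k,i],[2,50,98]).round(1) for i in range(3)])
x,y,z=S.T; g=(v.ravel()<240)
show('grip',g&(z>160)&(z<170)&(x>50)&(x<130)&(y<140))
show('rail',g&(z>147)&(z<156)&(abs(x)<15)&(y<140))
show('up',g&(z>156)&(z<165)&(abs(x)<25)&(y>130))
show('blade',g&(z>105)&(z<115)&(x<-15)&(x>-85)&(abs(y)<25))
show('comb',g&(z>80)&(z<86)&(x<90)&(x>62))
E
python3 chk.py w2
```

```text
grip 661 [ 68.1  73.9 111.4] [-12.5   2.9  17.8] [162.3 164.4 165.8]
rail 2564 [-2.4  2.6  6.5] [-75.3  27.4 102.2] [149.1 152.9 154.7]
blade 288 [-76.5 -47.5 -20. ] [-2.3  0.4  2.2] [106.2 109.4 110.8]
comb 1637 [62.6 70.3 77. ] [-23.9  69.9 124.5] [81.  82.7 84.3]
```

View pics/w2.png

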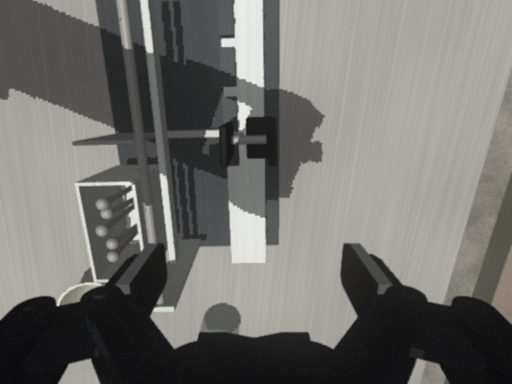

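The wrist view shows the divider at the pocket end: plates at (222–277,138), blade on row ~138. The blade is at stand y ≈ 0 and the lever overall is 43.3 mm, so it is let out and locked. Next, the caddy.

Run:
```python
from h import *
togo([.5143,.3013,.149],np.radians(69))
```

```text
shift in present axes [ 382.7 -101.9  118.7] in target axes [ 303.2 -254.8  118.5] turn [-5.000e-02 -2.000e-02  2.513e+01]
t 6.75 q [-0.294  0.586  1.041  0.     1.515 -0.366] F [-0.2  0.5 -1. ] w 0.08502911506235064
```

Request:
{"fn": "arm_command", "kwargs": {
  "motion": [
    [[43,-11,0,0,0,0,85],[43,-12,0,0,0,0,85],[43,-11,0,0,0,0,85],[43,-11,0,0,0,0,85],[43,-12,0,0,0,0,85],[43,-11,0,0,0,0,85],[43,-11,0,0,0,0,85],[43,-12,0,0,0,0,85]]
  ]
}}

```text
time: 7.55
tool_pos: [0.526, 0.2664, 0.2671]
tcp_rot: [0.68, 0.733, -0.001, -0.001]
ft_force: [0.9, -0.4, -0.4]
width: 0.0852
grasp_force: 0.0
```

Request:
{"fn": "arm_command", "kwargs": {
  "motion": [
    [[38,-11,0,0,0,0,85],[0,0,0,0,0,8.4,85],[0,0,0,0,0,8.4,85],[0,0,0,0,0,8.3,85],[0,0,30,0,0,0,85],[0,0,0,0,0,0,85]]
  ]
}}

```text
time: 8.15
tool_pos: [0.5118, 0.3013, 0.2339]
tcp_rot: [0.823, 0.568, -0.004, -0.001]
ft_force: [-0.2, -0.1, -0.4]
width: 0.0849
grasp_force: 0.0
```

Run:
```python
from h import *
togo([.5143,.3013,.149],np.radians(69))
im,d,c=grab('wrist'); Q=cloud(d,c).reshape(-1,3); v=np.mgrid[:384,:512][0].ravel()
k=Q[(v<260)&(Q[:,2]>.158)&(Q[:,2]<.172)&(abs(Q[:,0]-.514)<.04)&(abs(Q[:,1]-.301)<.04)]
print(len(k),k.mean(0),cv2.minAreaRect((k[:,:2]*1000).astype(np.float32)))
```

```text
shift in present axes [ 1.3  2.8 84.9] in target axes [ 0.9  2.3 84.9] turn [-0.38  0.3   0.17]
t 8.15 q [0.335 0.481 1.293 0.    1.376 0.698] F [-0.2 -0.1 -0.4] w 0.08487364165070763
549 [0.51662231 0.3062107  0.16415886] ((516.4173583984375, 305.4176025390625), (28.04561996459961, 9.192461967468262), 69.14588928222656)
```

Request:
{"fn": "arm_command", "kwargs": {
  "motion": [
    [[4,3,20,0,0,0,85],[0,0,30,0,0,0,85],[0,0,32,0,0,0,80],[0,0,3,0,0,0,60],[0,0,0,0,0,0,35],[0,0,0,0,0,0,20],[0,0,0,0,0,0,5],[0,0,0,0,0,0,5]]
  ],
  "squeeze": 50
}}

```text
time: 9.0
tool_pos: [0.5184, 0.3042, 0.1548]
tcp_rot: [0.823, 0.567, 0.001, 0.0]
ft_force: [-3.8, 0.8, 7.2]
width: 0.0091
grasp_force: 49.6
```

Request:
{"fn": "arm_command", "kwargs": {
  "motion": [
    [[0,0,0,0,0,0,5],[0,0,0,0,0,0,5],[0,0,0,0,0,0,5]]
  ]
}}

```text
time: 9.3
tool_pos: [0.518, 0.3044, 0.1549]
tcp_rot: [0.823, 0.567, 0.001, -0.0]
ft_force: [-3.1, 0.2, 6.6]
width: 0.0092
grasp_force: 49.5
```

Run:
```python
from h import *
togo([.5143,.3013,.149],np.radians(69))
```

```text
shift in present axes [-4.2 -2.3  5.9] in target axes [-4.2 -2.3  5.9] turn [ 0.02 -0.08  0.13]
t 9.3 q [3.360e-01 5.590e-01 1.382e+00 1.000e-03 1.199e+00 7.000e-01] F [-3.1  0.2  6.6] w 0.009210422911345046
```

Request:
{"fn": "arm_command", "kwargs": {
  "motion": [
    [[0,0,-15,0,0,0,5],[0,0,-25,0,0,0,5],[0,0,-18,0,0,0,5],[0,-20,0,0,0,-6,5],[0,-20,0,0,0,-7,5],[0,0,0,0,0,-7,5],[0,0,0,0,0,-5.2,5],[0,0,0,0,0,0,5]]
  ]
}}

```text
time: 10.1
tool_pos: [0.4799, 0.3163, 0.2117]
tcp_rot: [0.68, 0.734, 0.0, 0.0]
ft_force: [1.0, -0.4, -3.1]
width: 0.0093
grasp_force: 49.1
```

Run:
```python
from h import *
togo([*W(-60,76),.205],YAW+np.pi/2)
im,d,c=grab('top'); im2,d2,c2=grab('scene')
P=cloud(d,c); Q=P[150:225,120:200].reshape(-1,3); k=Q[(Q[:,2]>.205)&(Q[:,2]<.235)]
print(len(k), k.mean(0) if len(k) else 0)
cv2.imwrite('pics/s2.png',cv2.resize(im2[100:300,180:440,::-1],(780,600)))
```

```text
shift in present axes [-285.6  -19.2    6.7] in target axes [-285.6  -18.7    6.7] turn [ 0.03 -0.01  0.1 ]
t 10.1 q [ 0.379  0.451  1.398 -0.     1.293  0.302] F [ 1.  -0.4 -3.1] w 0.009306220693361468
14 [0.48413242 0.30167324 0.21463074]
```

View pics/s2.png

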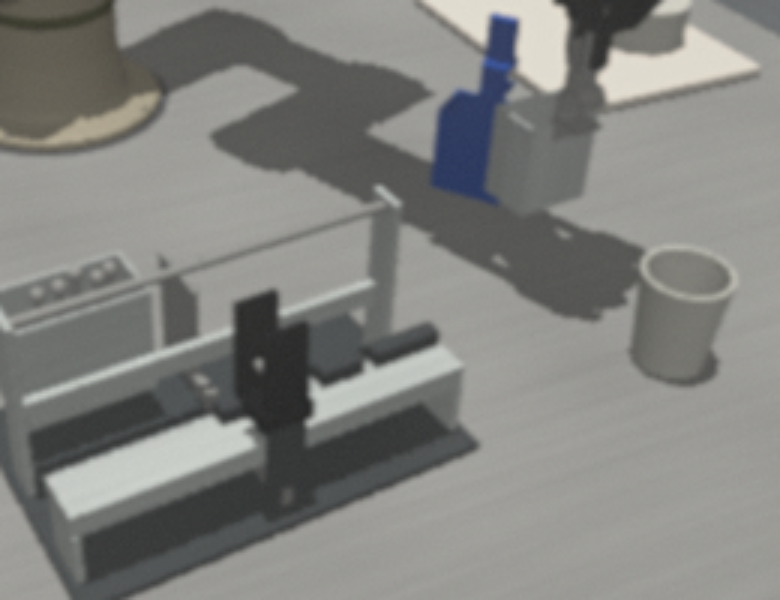

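The picture shows the caddy held upright at (540,150), clear of the blue one at (470,150). Divider at (270,350).

Request:
{"fn": "arm_command", "kwargs": {
  "motion": [
    [[-25,0,0,0,0,0,5],[-42,0,0,0,0,0,5],[-45,0,0,0,0,0,5],[-45,0,0,0,0,0,5],[-45,-5,0,0,0,0,5],[-45,-5,0,0,0,0,5],[-28,-5,0,0,0,0,5],[-10,-4,0,0,0,0,5]]
  ]
}}

```text
time: 11.0
tool_pos: [0.4825, 0.0282, 0.2115]
tcp_rot: [0.682, 0.732, -0.0, 0.0]
ft_force: [0.0, -0.4, -1.2]
width: 0.0089
grasp_force: 49.2
```

Request:
{"fn": "arm_command", "kwargs": {
  "motion": [
    [[0,0,0,0,0,0,5],[0,0,0,0,0,0,5]]
  ]
}}

```text
time: 11.2
tool_pos: [0.4826, 0.0315, 0.2114]
tcp_rot: [0.68, 0.733, 0.0, -0.0]
ft_force: [-0.3, 0.2, -0.6]
width: 0.0094
grasp_force: 49.2
```

```bash
python3 chk.py w3
python3 - <<'E'
from h import *
togo([*W(-60,76),.205],YAW+np.pi/2)
im,d,c=load('wrist'); Q=cloud(d,c).reshape(-1,3)
x,y=((Q[:,:2]-O)@np.array([[np.cos(YAW),-np.sin(YAW)],[np.sin(YAW),np.cos(YAW)]])).T*1000; z=Q[:,2]*1000
k=(z>147)&(z<157)&(abs(x)<15)&(y<145)&(y>15)
l=cv2.fitLine(np.c_[x,y][k].astype(np.float32),cv2.DIST_HUBER,0,.01,.01).ravel(); print('rail in stand',l,np.percentile(x[k],[1,50,99]),np.percentile(z[k],[50,95,99]))
E
```

```text
rail 1507 [-4.6 -1.4  3.1] [ 65.4 105.  138.8] [149.4 152.9 154.6]
up 555 [-15.8  -1.5  12.6] [148.  150.8 153.5] [156.2 157.6 159. ]
comb 1883 [62.3 68.8 76. ] [ 33.7 103.7 150.3] [81.  82.6 84. ]
shift in present axes [-1.6 -0.2  6.4] in target axes [-1.6 -0.2  6.4] turn [ 0.01 -0.02  0.08]
t 11.25 q [-0.177  0.256  1.674  0.     1.211 -0.254] F [ 0.   0.2 -2.1] w 0.008974543773778463
rail in stand [ 1.8311745e-02 -9.9983233e-01 -1.2399759e+00  9.5688400e+01] [-4.80249197 -1.21812506  3.7190846 ] [152.85395534 154.25332421 154.74511369]
```

View pics/w3.png

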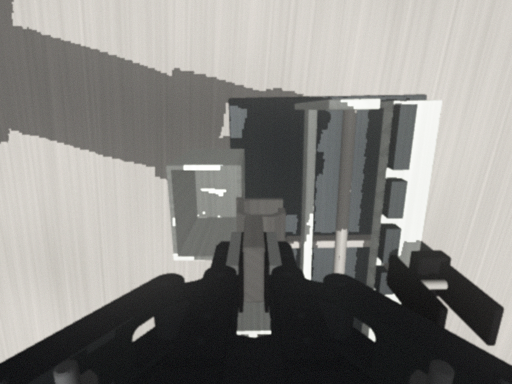

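The wrist view shows the caddy box at (205,210), and the rail at column ~343 running down the picture, nearly parallel to it. I'll double-check the stand yaw with long edges before inserting.

Run:
```python
from h import *
M=np.array([[np.cos(YAW),-np.sin(YAW)],[np.sin(YAW),np.cos(YAW)]])
for n in('top','wrist','scene'):
    im,d,c=load(n); Q=cloud(d,c).reshape(-1,3); v=np.mgrid[:384,:512][0].ravel()
    x,y=((Q[:,:2]-O)@M).T*1000; z=Q[:,2]*1000
    ok=(v<230)|(n!='wrist')
    for nm,k,q in(('beam',(z>66)&(z<74)&(x>55)&(x<112),(5,95)),('rail',(z>148)&(z<156)&(abs(x)<12),(50,)),('bar',(z>71)&(z<78)&(x>-22)&(x<4),(50,))):
        k=k&ok
        for qq in q:
            pts=[]
            for a in range(-140,140,10):
                j=k&(y>=a)&(y<a+10)
                if j.sum()>4: pts.append((a+5,np.percentile(x[j],qq)))
            if len(pts)>4:
                p=np.array(pts); 
                f=np.polyfit(*p.T,1); r=p[:,1]-np.polyval(f,p[:,0]); g=abs(r)<2*np.median(abs(r))+.3; f=np.polyfit(*p[g].T,1)
                print(n,nm,qq,g.sum(),p[g,0].min(),p[g,0].max(),'extra yaw deg',np.degrees(-f[0]).round(2),'x at y=75',np.polyval(f,75).round(1))
```

```text
top beam 5 15 -135.0 135.0 extra yaw deg -1.61 x at y=75 70.0
top beam 95 24 -135.0 135.0 extra yaw deg 0.77 x at y=75 100.7
top rail 50 27 -135.0 135.0 extra yaw deg 1.05 x at y=75 -1.9
top bar 50 26 -135.0 135.0 extra yaw deg 1.07 x at y=75 -9.6
wrist beam 5 11 35.0 135.0 extra yaw deg 1.15 x at y=75 62.4
wrist beam 95 11 35.0 135.0 extra yaw deg 0.97 x at y=75 102.4
wrist rail 50 7 75.0 135.0 extra yaw deg 0.98 x at y=75 -0.9
wrist bar 50 11 35.0 135.0 extra yaw deg 0.93 x at y=75 -8.1
scene beam 5 20 -135.0 135.0 extra yaw deg -1.85 x at y=75 74.8
scene beam 95 25 -135.0 135.0 extra yaw deg 0.97 x at y=75 104.4
scene rail 50 26 -135.0 135.0 extra yaw deg 1.06 x at y=75 2.7
scene bar 50 24 -135.0 135.0 extra yaw deg 0.25 x at y=75 -5.7
```

Request:
{"fn": "arm_command", "kwargs": {
  "motion": [
    [[0,0,6.4,0,0,-1,5],[0,10,0,0,0,0,5],[0,8,0,0,0,0,5],[0,0,0,0,0,0,5],[0,0,0,0,0,0,5]]
  ]
}}

```text
time: 11.75
tool_pos: [0.5007, 0.0324, 0.2047]
tcp_rot: [0.673, 0.739, -0.0, -0.0]
ft_force: [-0.6, 0.5, -0.5]
width: 0.0093
grasp_force: 49.1
```

```bash
sed -i 's/YAW=np.radians(4.28)/YAW=np.radians(5.28)/' h.py
python3 - <<'E'
from h import *
# rail point at bay from the old frame: stand y=75 (4.28deg frame), x=-0.6
a=np.radians(4.28); B=O+np.array([[np.cos(a),-np.sin(a)],[np.sin(a),np.cos(a)]])@np.array([-.0006,.075]); print(B)
e=np.array([np.cos(YAW),np.sin(YAW)])
togo([*(B-.007*e),.2049],YAW+np.pi/2)
im,d,c=grab('scene'); u,v=proj([*B,.15],c); print(u,v)
u,v=int(u),int(v); cv2.imwrite('pics/s3.png',cv2.resize(im[v-45:v+45,u-60:u+60,::-1],(800,600),interpolation=cv2.INTER_CUBIC))
E
```

```text
[0.54190438 0.03354607]
shift in present axes [-2.7 34.2 -0.2] in target axes [-2.7 34.2 -0.2] turn [-0.02 -0.01  0.06]
t 11.75 q [-0.169  0.301  1.632  0.     1.209 -0.262] F [-0.6  0.5 -0.5] w 0.009292639917646376
278.5088388826048 177.2155015298397
```

View pics/s3.png

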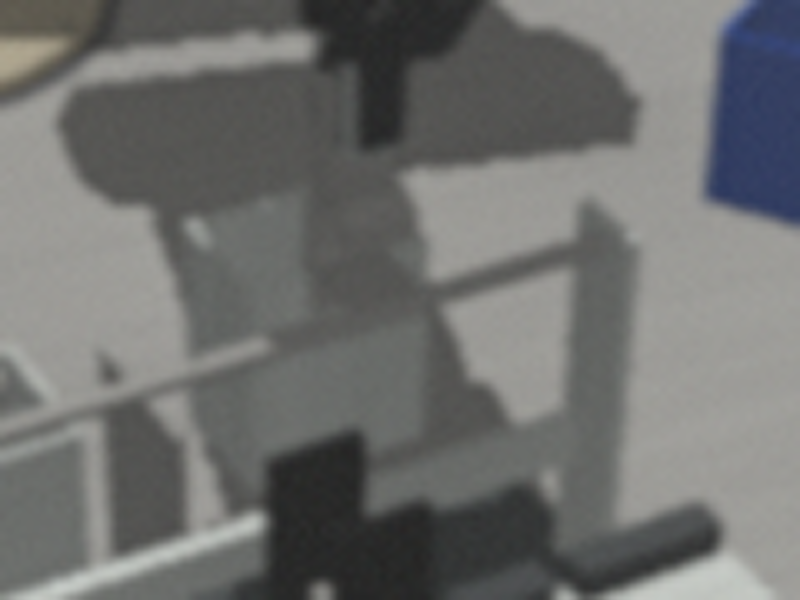

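The crop shows the caddy (310,370) in front of the rail, well between the blade (110,360) and the upright (605,400). I'll slide it on slowly.

Request:
{"fn": "arm_command", "kwargs": {
  "motion": [
    [[0,6,0,0,0,0,5],[0,8,0,0,0,0,5],[0,6,0,0,0,0,5],[0,5,0,0,0,0,5],[0,4,0,0,0,0,5],[0,0,0,0,0,0,5]]
  ]
}}

```text
time: 12.4
tool_pos: [0.5297, 0.035, 0.2047]
tcp_rot: [0.673, 0.739, -0.0, -0.0]
ft_force: [0.3, -0.1, -2.0]
width: 0.0092
grasp_force: 49.1
```

Request:
{"fn": "arm_command", "kwargs": {
  "motion": [
    [[0,5,0,0,0,0,5],[0,0,0,0,0,0,5],[0,0,0,0,0,0,5]]
  ]
}}

```text
time: 12.7
tool_pos: [0.5343, 0.0354, 0.2049]
tcp_rot: [0.673, 0.739, -0.0, -0.0]
ft_force: [-0.6, -0.1, -1.6]
width: 0.0091
grasp_force: 49.1
```

Run:
```python
from h import *
B=np.array([.5419,.03355]); e=np.array([np.cos(YAW),np.sin(YAW)])
togo([*(B-.007*e),.2049],YAW+np.pi/2); print(manip.get_obs()['ft_torque'])
```

```text
shift in present axes [-2.5  0.4 -0. ] in target axes [-2.5  0.4 -0. ] turn [-0.01 -0.    0.05]
t 12.7 q [-0.153  0.373  1.531  0.     1.238 -0.246] F [-0.6 -0.1 -1.6] w 0.009094252742292
[ 0.01994396 -0.08493036  0.03388753]
```

Request:
{"fn": "arm_command", "kwargs": {
  "motion": [
    [[0,0,4,0,0,0,5],[0,0,4,0,0,0,5],[0,0,4,0,0,0,5],[0,0,0,0,0,0,5],[0,0,0,0,0,0,5]]
  ]
}}

```text
time: 13.2
tool_pos: [0.5343, 0.0354, 0.1928]
tcp_rot: [0.673, 0.739, -0.0, -0.0]
ft_force: [0.1, 0.1, -1.5]
width: 0.0092
grasp_force: 49.1
```

Request:
{"fn": "arm_command", "kwargs": {
  "motion": [
    [[0,0,2,0,0,0,5],[0,0,1.5,0,0,0,5],[0,0,0,0,0,0,5],[0,0,0,0,0,0,5]]
  ]
}}

```text
time: 13.6
tool_pos: [0.5344, 0.0354, 0.1894]
tcp_rot: [0.673, 0.739, 0.0, 0.0]
ft_force: [0.1, 0.7, -0.6]
width: 0.0094
grasp_force: 49.1
```

Request:
{"fn": "arm_command", "kwargs": {
  "motion": [
    [[0,0,1,0,0,0,5],[0,0,0,0,0,0,5],[0,0,0,0,0,0,5]]
  ]
}}

```text
time: 13.9
tool_pos: [0.5345, 0.0354, 0.1889]
tcp_rot: [0.673, 0.739, 0.0, 0.0]
ft_force: [-1.4, 0.4, 4.2]
width: 0.009
grasp_force: 49.9
```

Request:
{"fn": "arm_command", "kwargs": {
  "motion": [
    [[0,0,1,0,0,0,5],[0,0,0,0,0,0,5],[0,0,0,0,0,0,5]]
  ]
}}

```text
time: 14.2
tool_pos: [0.5345, 0.0354, 0.1888]
tcp_rot: [0.673, 0.739, 0.0, 0.001]
ft_force: [-5.1, 1.1, 11.9]
width: 0.0089
grasp_force: 51.2
```

The hook is resting on the rail at the expected height. I'll unload and release it.

Request:
{"fn": "arm_command", "kwargs": {
  "motion": [
    [[0,0,-1.3,0,0,0,5],[0,0,0,0,0,0,9],[0,0,0,0,0,0,12],[0,0,0,0,0,0,16],[0,0,0,0,0,0,24],[0,0,0,0,0,0,36],[0,0,0,0,0,0,44],[0,0,0,0,0,0,44]]
  ],
  "squeeze": 20
}}

```text
time: 15.0
tool_pos: [0.5343, 0.0354, 0.1887]
tcp_rot: [0.673, 0.739, -0.0, -0.0]
ft_force: [-0.3, 0.5, 0.0]
width: 0.044
grasp_force: 0.0
```

Request:
{"fn": "arm_command", "kwargs": {
  "motion": [
    [[0,0,-10,0,0,0,44],[0,0,-30,0,0,0,44],[0,0,-40,0,0,0,44],[0,-45,0,0,0,0,44],[0,-45,0,0,0,0,44],[0,-45,0,0,0,0,44],[0,0,0,0,0,0,44]]
  ]
}}

```text
time: 15.7
tool_pos: [0.3961, 0.0232, 0.2694]
tcp_rot: [0.674, 0.739, -0.0, -0.0]
ft_force: [0.4, 0.6, 0.9]
width: 0.0443
grasp_force: 0.0
```

Run:
```python
from h import *
B=np.array([.5419,.03355])
im,d,c=grab('scene'); u,v=map(int,proj([*B,.12],c))
a=cv2.resize(im[v-45:v+45,u-60:u+60],(400,300),interpolation=cv2.INTER_CUBIC)
im,d,c=grab('top'); u,v=map(int,proj([*B,.12],c))
b=cv2.resize(im[v-60:v+60,u-80:u+80],(400,300),interpolation=cv2.INTER_CUBIC)
cv2.imwrite('pics/end.png',np.hstack([a,b])[...,::-1])
Q=cloud(d,c).reshape(-1,3); Q=Q[np.linalg.norm(Q[:,:2]-B,axis=1)<.1]
a=YAW; M=np.array([[np.cos(a),-np.sin(a)],[np.sin(a),np.cos(a)]]); S=(Q[:,:2]-B)@M*1000
for nm,lo,hi in(('tab',.18,.21),('hooktop',.154,.165),('rim',.112,.127)):
    k=(Q[:,2]>lo)&(Q[:,2]<hi)&(abs(S[:,1])<50)&(S[:,0]<20)
    if k.sum()>3: print(nm,k.sum(),S[k].mean(0),Q[k,2].mean(),Q[k,2].max(),cv2.minAreaRect(S[k].astype(np.float32)))
print(manip.get_obs()['time'],manip.get_obs()['tool_pos'])
```

```text
tab 46 [-9.77969998  0.20533666] 0.19824650856776443 0.20272952261398006 ((-9.993308067321777, -0.18180465698242188), (24.6564998626709, 8.812073707580566), 86.82038116455078)
hooktop 84 [-0.89067414 -2.07746295] 0.1568501243178803 0.16306994091990462 ((-4.144640922546387, 0.6735801696777344), (97.04666137695312, 25.731027603149414), 86.58971405029297)
rim 100 [-41.01306387   0.83231885] 0.11855959010874427 0.12640333256871342 ((-39.98141860961914, -0.51458740234375), (69.80818176269531, 49.95347213745117), 89.83702850341797)
15.8 [0.39999694 0.02276433 0.26987401]
```

View pics/end.png

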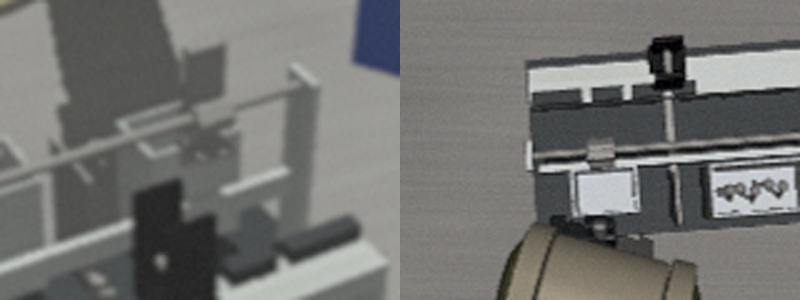

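The caddy hangs square on the rail: hook over the rail at left (212,115) and right (600,152), rim aligned within 0.2°, underside about 34 mm up. The divider is in its last notch (right, 668,60), and the gripper is clear.

```bash
python3 -c "
from bench import job
print(job.sign_off())"
```

```text
the job is handed in; nothing more can be done
None
```

The job is handed in: the divider is locked in its last notch and the metal caddy hangs square on the rail in the freed bay. It took about 16 s of robot time, and the bowl, cup and jar were not touched.

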